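# Index the turret press to the stud setter and set the splint's strap stud

## Robot

A 7-joint arm with a two-finger parallel gripper is mounted at the origin on the work surface. World frame = base frame: x ahead of the robot, y to its left, z up, the work surface at z = 0. Lengths are in mm, angles in rad, forces in N, time in s.
With the tool pointing down it reaches from about 425 to 825 mm from the base axis. Payload 3.6 kg.
Tool frame: the origin (TCP) lies at the centre of the arm's flange, where the gripper is bolted on; the fingertips stand 186 mm ahead of it and the grasp point (between the pads) lies 167 mm ahead of it (r.hold_point_z is the distance from the TCP to the grasp point, in mm); z points along the fingers, y is the direction in which the jaws open and shut (so a half turn about z gives the same grasp; the last joint's range is limited). The gripper opens to 93 mm and grips with 3 to 60 N. Pads are 15 mm wide; open, the fingers measure 128 mm over their backs; the gripper's body (75 mm by 188 mm) begins 65 mm behind the grasp point.
Start: joints at [-1.256, 0.615, -0.013, 1.423, 0.008, 1.103, -0.04], TCP at [217.844, 612.388, 404.74] pointing down, gripper open.
Joint ranges: [-3.12, 3.12], [-0.3, 2.06], [-1.34, 1.32], [0.26, 2.42], [-1.36, 4.5], [0.01, 1.98], [-2.84, 2.84]. Speed limits (rad/s): [2.79, 2.79, 3.14, 3.14, 3.14, 3.14, 3.14].

## Interface

Orientations are given as [roll, pitch, yaw] about the fixed x, y, z axes, in that order (R = Rz(yaw) Ry(pitch) Rx(roll)).
In Python, from bench import monitor, viewer, job_done, r gives the robot as it stands.
- The arm moves only by the tool jog_arm, never from a script. Its argument "steps" is a list of rows, each a list of 7 numbers: the shift along the tool's x, y, z in mm, then the turn, a rotation vector about the tool's x, y, z in degrees, then the opening, from 0 (shut) to 1 (fully open). In form: [[x, y, z, wx, wy, wz, gripper], ...]. A call has exactly 5 rows; each row is the pose to reach, as a shift and turn from the pose measured when the call began, along the tool's axes at that moment; what a row does not reach only later rows make up. A row lasts 1/12 s, in which the tool goes at most 41.7 mm and 7.16 degrees, less where a joint would pass 70% of its speed; a pose out of reach is approached as far as the arm can. A call with a gripper value outside its range is refused whole. The fingers move at their own pace and stop on an object; "squeeze" is the grip in N (left out, the last holds). Time passes only in rows, so rows that repeat a pose let the fingers close, or fill a call up. It gives the time, the measured TCP pose, the force and the opening at its end, in the units of the state.
- monitor.sense(): the state, without advancing time (a new reading comes with each control period).
- viewer.grab_frame(name): name is "scene" or "top" or "wrist"; returns a dict with "pixels" (480x640x3 uint8, red, green, blue), "intrinsics" (3x3 intrinsics, pixels), "xyz" and "attitude" of the camera in the world. Camera axes: x right, y down, z forward; pixel columns grow to the right and rows downward; lengths in mm; the calibration is good to about 2 mm. A picture is of the moment at which its call begins. There is no depth.
- job_done(): hands the job in, once; it reports no verdict.
Trained networks look in a picture, given as the dict that the camera call returned (one of the last four; its "shot" number tells which), for a name from the list of things; names that differ only in an ending like _2 or _b are one class to them, and where a whole thing is asked for, a point or a joint stands for the part that bears it (a point fixed in the world has none). Each returns a list of dicts, best first, with "confidence" (0 to 1); they miss things now and then, are a little off and sometimes report something else, mostly with a low value. They report only what shows in the picture. A call takes as long as a camera call. They do not tell look-alikes from the thing itself.
- viewer.look_for(picture, label): "at" ([column, row] in pixels, amid what is visible of it).
The state is a dict: "clock": time; "q": joint angles; "qvel": joint speeds; "effort": joint torques, N m; "tcp_pos": TCP position; "tcp_rot": TCP orientation; "wrist_force": force on the tool from outside, world axes, zero at the start; "wrist_torque": the same for the moment, N m; "gripper_width": opening from 0.0 (shut) to 1.0 (fully open).
Only numpy, scipy, OpenCV 4.12 (cv2) and the standard library are available. Lean on these libraries where they do the work, as an engineer would, in place of code of your own. Each camera call takes 0.05 s, during which the arm holds its last target.

## Task

On the bench turret press, push the turret round by its crank, counter-clockwise seen from above and click by click (steadily, not spun), until the die with the square head has clicked in over the brass stud at the front, without running past that click; the crank's thin sleeve must not be clamped or loaded with more than 25 N. Then push that die down until the stud is fully home in the white splint tab: feel for it, as the tab's height differs from job to job and more than 25 N on the die cracks the splint. Let the die spring back up and leave the things around the press where they stand.

Things in the scene. Friction and masses are not known exactly. Their poses are not given: they have to be found in the camera images.
- press: Fixed bench turret press, grey base plate 225 x 150 x 14 mm. Origin at table level on the turret's vertical axis; z up; -x points to its front, where the working place (nest, white splint tab, brass stud) lies 58 mm from the axis; yawed up to 0.5 rad. At the back a bracket, 126 mm high, with the sprung detent roller. The splint reaches 205 mm to its -y side, below 85 mm.
- axis (a point): Point on the turret's vertical axis at the height of the turret disc's top face (123 mm above the table). The turret is a scalloped aluminium disc, at most 160 mm across and 18 mm thick, with a 10 mm high hub.
- crank: Crank to push the turret round: a plain upright black round sleeve that spins freely on its pin, 16 mm in diameter, 45 mm from the axis, diametrically opposite the square-headed setter. Origin on its axis, 193 mm above the table, 15 mm below its top (208 mm). The die heads around it have their tops at 169 mm: keep fingertips 5 mm or more above that. Clamping it in a gripper exceeds 25 N; cage it loosely or push it.
- setter_head (a point): Centre of the top face of the stud setter's head, the only square head (24 x 24 mm, 12 mm thick), 58 mm from the axis, top 169 mm above the table when up. The other five dies, 60 degrees apart on the same circle, have round heads 16 to 23 mm across at the same height. With the turret at 0 the setter is at the front (press -x), straight above the stud, and the crank at the back (press +x).
- turret (a joint): Turret angle in rad, growing counter-clockwise seen from above; 0 when the setter is clicked in over the stud. Six clicks a turn, every 1.047 rad; it starts in the click at -2.094, -3.142 or -4.189. A sprung roller centres it in each click: leaving one takes about 0.3 N m (7 N at the crank), falling to nothing half-way; then it pulls itself into the next. Drag 0.08 N m per rad/s. End stops at -4.92 and +1.36.
- setter (a joint): How far the setter is pushed down, m: 0 up, 0.034 at most; a spring of 2.5 to 6 N returns it. Its sprung tip meets the stud after 3 to 25 mm and has it home after 9 to 29 mm, by the nest's height, which is not told. Driving the stud takes about 6 N more; once it is home the push steps up to 13 to 15 N and rises 6 N per mm while the tip's spring gives (5 mm).
- stud (a joint): How far the brass stud (12 mm in diameter) is driven into the tab, in m: starts between 0 and 0.0015, home and flush at 0.006. It needs about 6 N to move and stays where it is left.
- stud_jar: Bystander: loose clear jar, 48 mm in diameter, 55 mm high, beside the press; origin under its centre.
- screwdriver: Bystander: loose black screwdriver, 160 mm long, lying beside the press; origin at its middle underside.
- cuff: Bystander: loose white lattice wrist cuff, 74 mm across, 70 mm high, standing; origin under its centre.
- bead_tray: Bystander: loose white divided tray, 120 x 180 x 35 mm; origin under its centre.
Things that resemble listed ones, but are neither listed nor needed, are in the scene too. What is shaped like the part that bears stud but blue is not meant.

How it is judged:
By the outcome, as a careful person would: the job done as asked, in the order asked, and still so for the second after the job is handed in, with the robot touching nothing.
It also fails if it takes over 72 s, if anything falls off the work surface, if the arm or the gripper's body presses on something with over 40 N, if the wrist force passes 120 N, or if a joint passes its speed limit or range.

## Working session

There is one attempt and no reset: what is moved stays moved. The work goes in short steps, Python scripts to look and compute and a tool call to move; the robot and the scene stay as the last step left them, time stands still between calls to the robot, and variables do not carry over. Pictures are saved under pics/ and viewed, and the job is handed in when it is done.

Besides the shell and the picture viewer there is one more tool, called as name(argument=value, ...) on one line, values as JSON. jog_arm: Moves the arm, as the interface text tells. Its arguments: {"type":"object","properties":{"steps":{"type":"array","items":{"type":"array","items":{"type":"number"}}},"squeeze":{"type":"number"}},"required":["steps"]}

```bash
ls; mkdir -p pics; cat > h.py <<'E'
from bench import monitor, viewer, job_done, r
import numpy as np, cv2
from scipy.spatial.transform import Rotation as R
def save(p,n): cv2.imwrite('pics/'+n+'.png',p['pixels'][:,:,::-1])
def camR(p):
    a=np.array(p['attitude']); 
    return a if a.shape==(3,3) else R.from_euler('xyz',a).as_matrix()
def ray(p,uv):
    d=camR(p)@np.linalg.inv(p['intrinsics'])@np.array([uv[0],uv[1],1.]); return np.array(p['xyz']),d
def atz(p,uv,z):
    o,d=ray(p,uv); return o+d*(z-o[2])/d[2]
def proj(p,X):
    c=camR(p).T@(np.array(X)-p['xyz']); c=np.array(p['intrinsics'])@c; return c[:2]/c[2]
E
python3 - <<'E'
from h import *
s=monitor.sense(); print(s)
for n in ['scene','top','wrist']:
    p=viewer.grab_frame(n); save(p,n+'0'); print(n,p['xyz'],p['attitude'],p['intrinsics'])
    for l in ['press','crank','setter_head','stud','stud_jar','screwdriver','cuff','bead_tray']:
        print(l,[(np.round(d['at']),round(d['confidence'],2)) for d in viewer.look_for(p,l)])
E
```

```text
pics
{'clock': 0.0, 'q': array([-1.25549509,  0.61587496, -0.01264003,  1.42488781,  0.00811052,
        1.10336774, -0.0404103 ]), 'qvel': array([-5.60964166e-04,  3.92352490e-04,  6.30699127e-05,  1.20321871e-03,
       -1.37472216e-03, -1.23392812e-04, -2.22397367e-03]), 'effort': array([-5.22213904e-04, -4.58948529e+01,  2.09206128e-01, -1.65743369e+01,
       -6.09880476e-02,  2.04904057e-02,  2.26752691e-04]), 'tcp_pos': array([217.74020241, 612.10899556, 403.6129142 ]), 'tcp_rot': array([-3.13910519e+00,  3.02161358e-05,  2.79987169e+00]), 'wrist_force': array([-0.30143872,  0.23116346, -0.93174564]), 'wrist_torque': array([-0.0043636 , -0.03477625,  0.01102012]), 'gripper_width': 0.9968836094600376}
scene [1266.18848437  350.98779599 1442.49715333] [-2.55468387  0.00296724  2.03333312] [[594.640828     0.         318.75874506]
 [  0.         594.640828   229.40247185]
 [  0.           0.           1.        ]]
press [(array([330., 276.]), 0.64)]
crank [(array([329., 231.]), 0.59)]
setter_head [(array([336., 270.]), 0.67)]
stud [(array([345., 326.]), 0.49)]
stud_jar [(array([3
[... 280 characters left out ...]
 0.         479.79044155 237.09828677]
 [  0.           0.           1.        ]]
press [(array([300., 222.]), 0.76), (array([307., 238.]), 0.67)]
crank [(array([310., 239.]), 0.45)]
setter_head []
stud []
stud_jar [(array([262., 176.]), 0.84)]
screwdriver [(array([237., 254.]), 0.95), (array([261., 181.]), 0.27)]
cuff [(array([134., 238.]), 0.76)]
bead_tray []
wrist [138.05671081 639.96172863 383.19076196] [2.83638314e+00 4.93855410e-05 1.22939599e+00] [[335.27322706   0.         322.09452321]
 [  0.         335.27322706 239.71150672]
 [  0.           0.           1.        ]]
press []
crank []
setter_head []
stud []
stud_jar []
screwdriver []
cuff [(array([254., 448.]), 0.85)]
bead_tray []
```

View pics/scene0.png

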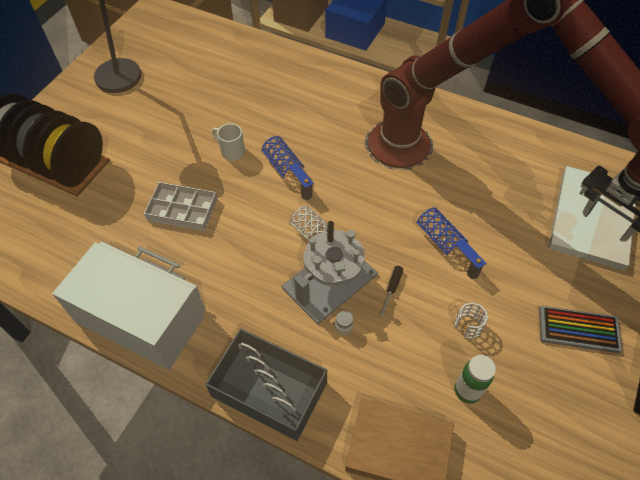

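View pics/top0.png

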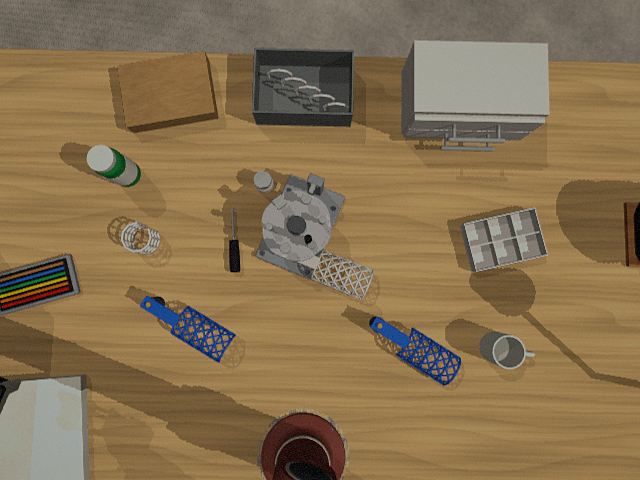

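```bash
python3 - <<'E'
import cv2
a=cv2.imread('pics/scene0.png')[170:380,220:500]; cv2.imwrite('pics/scene0z.png',cv2.resize(a,(800,600),interpolation=cv2.INTER_CUBIC))
a=cv2.imread('pics/top0.png')[140:320,200:440]; cv2.imwrite('pics/top0z.png',cv2.resize(a,(800,600),interpolation=cv2.INTER_CUBIC))
E
```

```text
(no output)
```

View pics/scene0z.png

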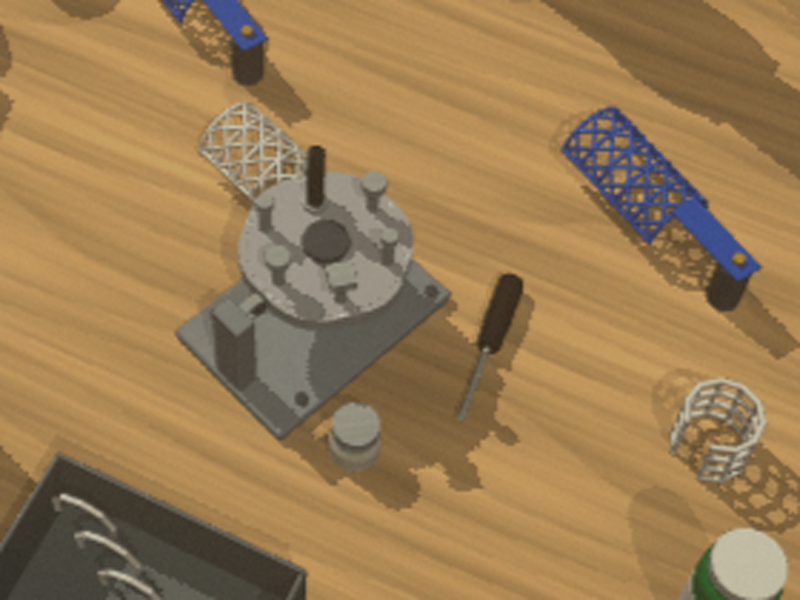

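View pics/top0z.png

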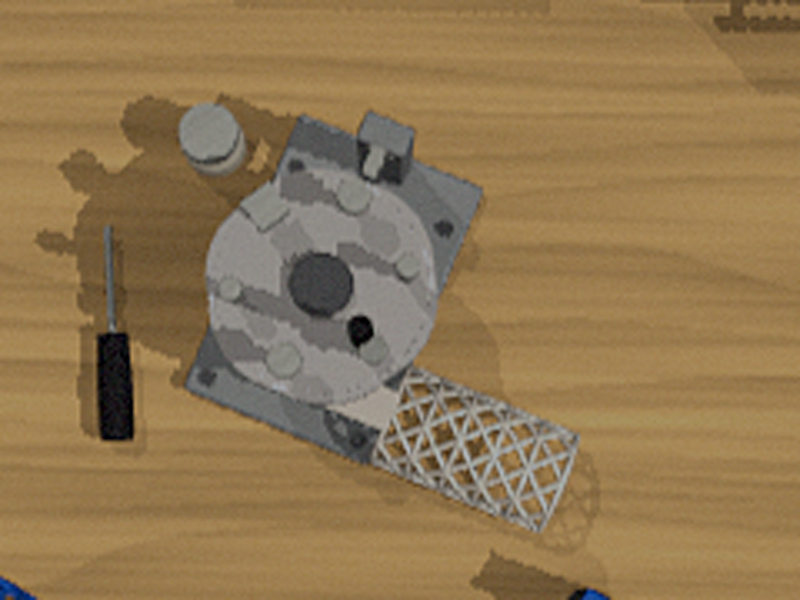

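```bash
cat >> h.py <<'E'
def z2(u,v): return (200+u*.3,140+v*.3)   # top0z
def z1(u,v): return (220+u*.35,170+v*.35)   # scene0z
E
python3 - <<'E'
from h import *
t=viewer.grab_frame('top'); s=viewer.grab_frame('scene')
hub=[atz(t,z2(321,285),133),atz(s,z1(326,240),133)]
cr=[atz(t,z2(361,328),208),atz(s,z1(317,152),208)]
se=[atz(t,z2(267,210),169),atz(s,z1(341,272),169)]
for n,a in zip(['hub','crank','setter'],[hub,cr,se]): print(n,np.round(a,1))
for a,b in [(0,0),(1,1)]:
    print('crank', np.degrees(np.arctan2(*(cr[a]-hub[a])[1::-1])), np.linalg.norm((cr[a]-hub[a])[:2]),'set', np.degrees(np.arctan2(*(se[a]-hub[a])[1::-1])),np.linalg.norm((se[a]-hub[a])[:2]))
c=[atz(t,z2(*q),14)[:2] for q in [(305,115),(483,190),(372,462),(190,385)]]
c=np.array(c);print(np.round(c,1)); f=(c[2]+c[3]-c[0]-c[1])/2;print(np.linalg.norm(f),np.degrees(np.arctan2(f[1],f[0])),c.mean(0))
print('splint tip',atz(t,z2(560,480),60))
# circle fits of round heads top view
heads=[(354,195),(408,265),(267,212),(230,290),(284,361),(373,352)]
H=np.array([atz(t,z2(*h),169)[:2] for h in heads]);
A=np.c_[2*H,np.ones(6)];x=np.linalg.lstsq(A,(H**2).sum(1),rcond=None)[0];print('circle',x[:2],np.sqrt(x[2]+x[0]**2+x[1]**2)); print(np.degrees(np.arctan2(H[:,1]-x[1],H[:,0]-x[0])))
E
```

```text
hub [[536.3  23.5 133. ]
 [539.   28.2 133. ]]
crank [[ 5.012e+02 -5.000e+00  2.080e+02]
 [ 5.027e+02  4.000e-01  2.080e+02]]
setter [[580.   58.1 169. ]
 [582.4  62.7 169. ]]
crank -140.92714149484442 45.20313393592054 set 38.43995928842046 55.78248426948317
crank -142.57987407783463 45.693924273512785 set 38.51136120960757 55.45745331245116
[[678.3  43.7]
 [624.5 -90.4]
 [420.7 -12.4]
 [474.2 122.9]]
218.55599223962028 158.93703163203088 [549.41459202  15.93987753]
splint tip [ 410.67153164 -145.33779865   60.        ]
circle [535.57471338  22.32443169] 57.66402011065644
[ -19.94447354  -79.22074076   39.69810286   97.98893996  157.46075904
 -142.90821051]
```

```bash
cat >> h.py <<'E'
def go(x,y,z,yaw,s=None):
    s=s or monitor.sense(); R0=R.from_euler('xyz',s['tcp_rot']); R1=R.from_euler('xyz',[np.pi,0,np.radians(yaw)])
    d=R0.inv().apply(np.array([x,y,z])-s['tcp_pos']); w=np.degrees((R0.inv()*R1).as_rotvec())
    return np.round(np.r_[d,w],1)
E
python3 -c "
from h import *
print(go(502,-3,450,38.5))"
```

```text
[-474.  -484.6  -45.3   -0.     0.   121.9]
```

jog_arm(steps=[[-28, -28, -12, 0, 0, 7, 0.6], [-56, -57, -24, 0, 0, 14, 0.6], [-84, -85, -36, 0, 0, 21, 0.6], [-112, -114, -46, 0, 0, 28, 0.6], [-140, -142, -46, 0, 0, 35, 0.6]])

```text
clock: 1.87
tcp_pos: [303.1, 430.1, 453.1]
tcp_rot: [3.137, -0.002, 2.183]
wrist_force: [0.5, 0.8, -0.5]
gripper_width: 0.689
```

```bash
python3 -c "
from h import *
print(go(502,-3,450,38.5))"
```

```text
[-4.688e+02 -8.610e+01  1.800e+00  1.000e-01 -3.000e-01  8.660e+01]
```

jog_arm(steps=[[-39, -7, 0, 0, 0, 7, 0.5], [-78, -14, 1, 0, 0, 14, 0.5], [-117, -21, 1, 0, 0, 21, 0.4], [-156, -28, 1, 0, 0, 28, 0.4], [-195, -36, 1, 0, 0, 35, 0.4]])

```text
clock: 2.28
tcp_pos: [386.1, 248.0, 452.0]
tcp_rot: [3.138, -0.005, 1.566]
wrist_force: [1.2, 0.4, -0.4]
gripper_width: 0.404
```

```bash
python3 -c "
from h import *
print(go(502,-3,450,38.5))"
```

```text
[-250.5  117.     1.1    0.    -0.4   51.2]
```

jog_arm(steps=[[-37, 17, 0, 0, 0, 7, 0.4], [-74, 34, 1, 0, 0, 14, 0.4], [-111, 51, 1, 0, 0, 21, 0.4], [-148, 68, 1, 0, 0, 28, 0.4], [-185, 86, 1, 0, 0, 35, 0.4]])

```text
clock: 2.7
tcp_pos: [471.5, 60.8, 450.8]
tcp_rot: [-3.142, -0.008, 0.95]
wrist_force: [1.2, -0.2, 0.1]
gripper_width: 0.401
```

```bash
python3 -c "
from h import *
print(go(502,-3,450,38.5))"
```

```text
[-34.2  61.9   0.5  -0.1  -0.4  15.9]
```

jog_arm(steps=[[-15, 27, 0, 0, 0, 7, 0.3], [-34, 62, 0, 0, 0, 14, 0.3], [-34, 62, 0.5, 0, -0.4, 15.9, 0.3], [-34, 62, 0.5, 0, -0.4, 15.9, 0.3], [-34, 62, 0.5, 0, -0.4, 15.9, 0.3]])

```text
clock: 3.12
tcp_pos: [502.2, -2.4, 449.8]
tcp_rot: [-3.139, -0.0, 0.674]
wrist_force: [0.4, 0.3, -0.3]
gripper_width: 0.302
```

```bash
python3 - <<'E'
from h import *
p=viewer.grab_frame('wrist'); save(p,'w1'); print(p['xyz'],p['attitude'])
t=viewer.grab_frame('top'); save(t,'t1')
s=monitor.sense(); print(s['tcp_pos'],s['tcp_rot'],s['q'],s['wrist_force'],s['clock'])
for l in ['crank','setter_head']: print(l,[(np.round(d['at'],1),round(d['confidence'],2)) for d in viewer.look_for(p,l)])
E
```

```text
[567.71425286  49.65859895 428.25109073] [ 2.83600981e+00  2.71677100e-03 -8.96142622e-01]
[501.94430238  -1.30843545 449.83734029] [-3.13896973e+00 -6.88171755e-04  6.76584452e-01] [-0.4994864   0.3918237   0.65731701  1.78777823 -0.27414642  1.05559993
 -0.63606418] [ 0.07456632 -0.50468718  0.53183157] 3.2167
crank [(array([323.2, 245.4]), 0.65), (array([325.8, 105.9]), 0.39)]
setter_head [(array([324.2, 105. ]), 0.84)]
```

View pics/w1.png

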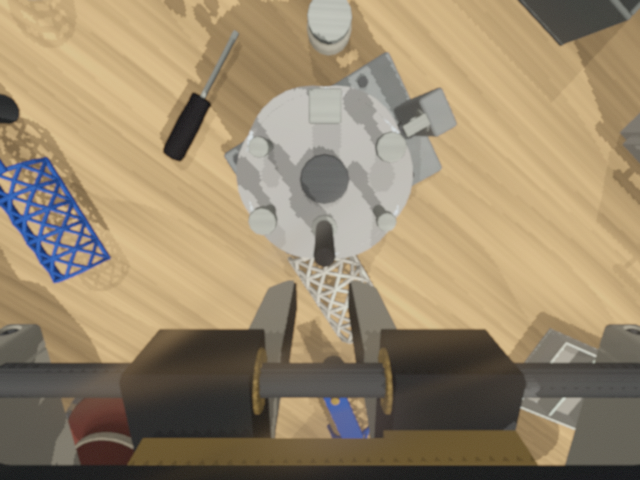

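```bash
python3 - <<'E'
import cv2
a=cv2.imread('pics/w1.png')[70:310,190:470]; cv2.imwrite('pics/w1z.png',cv2.resize(a,(700,600),interpolation=cv2.INTER_CUBIC))
E
```

```text
(no output)
```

View pics/w1z.png

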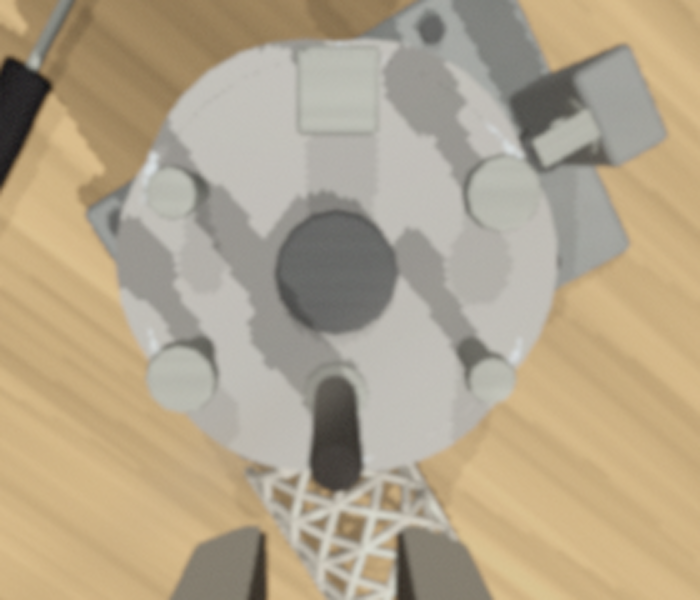

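```bash
python3 - <<'E'
from h import *
p=viewer.grab_frame('wrist'); z=lambda u,v:(190+u*.4,70+v*.4)
hub=atz(p,z(336,271),133); cr=atz(p,z(336,467),208); se=atz(p,z(338,90),169)
H=np.array([atz(p,z(*q),169)[:2] for q in [(338,90),(172,193),(181,378),(491,379),(503,195)]])
x=np.linalg.lstsq(np.c_[2*H,np.ones(5)],(H**2).sum(1),rcond=None)[0]
print(hub,cr,se,x[:2],np.sqrt(x[2]+x[0]**2+x[1]**2))
for q in H: print(np.degrees(np.arctan2(q[1]-x[1],q[0]-x[0])))
print(np.linalg.norm((cr-hub)[:2]),np.degrees(np.arctan2(*(cr-hub)[1::-1])),np.degrees(np.arctan2(*(se-hub)[1::-1])))
print(np.linalg.norm((cr-se)[:2]),np.degrees(np.arctan2(*(se-cr)[1::-1])))
print(go(cr[0],cr[1],370,38.5))
E
```

```text
[539.41020021  26.64857105 133.        ] [504.12083284  -1.42563207 208.        ] [583.45790819  61.6139642  169.        ] [538.67024391  26.01784279] 57.064140457373526
38.476803801145365
98.64864546627587
158.57129641562543
-81.39595574701589
-21.824839661716293
45.0943491991235 -141.49624843478682 38.442803598805334
101.3329276289161 38.46992615934714
[ 1.7  1.4 80.  -0.1 -0.   0.2]
```

jog_arm(steps=[[1.5, 1, 20, 0, 0, 0, 0.3], [1.5, 1, 40, 0, 0, 0, 0.3], [1.5, 1, 60, 0, 0, 0, 0.3], [1.5, 1, 75, 0, 0, 0, 0.3], [1.5, 1, 84, 0, 0, 0, 0.3]])

```text
clock: 3.78
tcp_pos: [503.1, -0.2, 364.5]
tcp_rot: [-3.138, 0.001, 0.678]
wrist_force: [-0.1, 0.6, -0.9]
gripper_width: 0.298
```

```bash
cat >> h.py <<'E'
AX=np.array([538.8,26.3])
def crank(phi,z=366,r=45,lead=0):
    a=np.radians(phi); 
    return go(AX[0]+r*np.cos(a),AX[1]+r*np.sin(a),z,phi-180)
E
python3 - <<'E'
from h import *
p=viewer.grab_frame('wrist'); save(p,'w2')
print(crank(218.5)); 
for k in range(1,6): print(crank(218.5+3*k))
E
```

```text
[-0.4  1.5 -2.4 -0.3  0.2  0.3]
[-0.3  3.9 -2.4 -0.3  0.1 -2.7]
[-0.1  6.2 -2.4 -0.3  0.1 -5.7]
[ 0.2  8.6 -2.4 -0.3  0.1 -8.7]
[  0.6  10.9  -2.4  -0.3   0.1 -11.7]
[  1.1  13.2  -2.4  -0.3   0.1 -14.7]
```

View pics/w2.png

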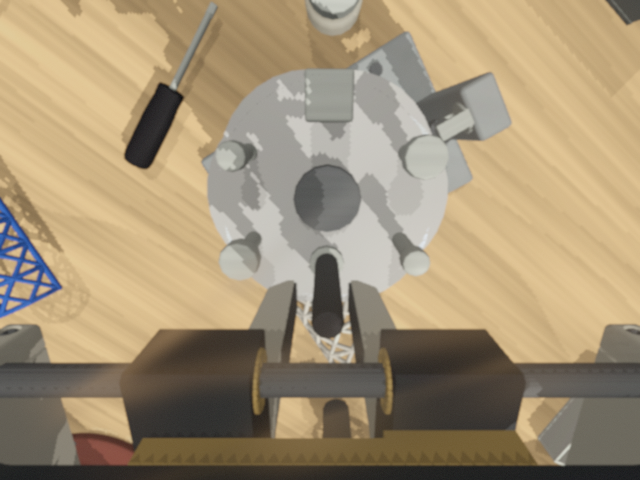

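jog_arm(steps=[[0, 3.5, -1, 0, 0, -2.7, 0.26], [0, 6.2, -1, 0, 0, -5.7, 0.26], [0.2, 8.6, -1, 0, 0, -8.7, 0.26], [0.6, 10.9, -1, 0, 0, -11.7, 0.26], [1.1, 13.2, -1, 0, 0, -14.7, 0.26]])

```text
clock: 4.25
tcp_pos: [510.3, -7.4, 364.7]
tcp_rot: [-3.126, 0.001, 0.939]
wrist_force: [-7.0, 6.2, 5.1]
gripper_width: 0.26
```

```bash
cat > n.py <<'E'
from h import *
import sys
a=float(sys.argv[1]); st=float(sys.argv[2]) if len(sys.argv)>2 else 3
s=monitor.sense(); d=s['tcp_pos'][:2]-AX; print('phi',np.degrees(np.arctan2(d[1],d[0]))%360,np.hypot(*d),'yaw+180',(np.degrees(s['tcp_rot'][2])+180),'F',s['wrist_force'],'q',np.round(s['q'],2),s['gripper_width'])
for k in range(1,6): print(list(crank(a+st*k)))
E
python3 n.py 233.5
```

```text
phi 229.85116030223327 44.141546605453634 yaw+180 233.79796765785687 F [-7.01590499  6.24172939  5.05602304] q [-0.38  0.49  0.52  1.88 -0.32  0.86 -0.33] 0.2602051574600375
[np.float64(-0.9), np.float64(5.1), np.float64(-1.4), np.float64(-0.9), np.float64(0.0), np.float64(-2.7)]
[np.float64(-0.7), np.float64(7.5), np.float64(-1.4), np.float64(-0.9), np.float64(0.0), np.float64(-5.7)]
[np.float64(-0.4), np.float64(9.8), np.float64(-1.4), np.float64(-0.9), np.float64(-0.0), np.float64(-8.7)]
[np.float64(-0.0), np.float64(12.1), np.float64(-1.5), np.float64(-0.9), np.float64(-0.0), np.float64(-11.7)]
[np.float64(0.5), np.float64(14.4), np.float64(-1.5), np.float64(-0.9), np.float64(-0.1), np.float64(-14.7)]
```

jog_arm(steps=[[-0.5, 4, -1, -0.9, 0, -2.7, 0.26], [-0.5, 7, -1, -0.9, 0, -5.7, 0.26], [-0.3, 9.5, -1, -0.9, 0, -8.7, 0.26], [0, 12, -1, -0.9, 0, -11.7, 0.26], [0.5, 14.4, -1, -0.9, 0, -14.7, 0.26]])

```text
clock: 4.67
tcp_pos: [519.0, -13.6, 364.8]
tcp_rot: [-3.128, -0.001, 1.2]
wrist_force: [-8.3, 2.9, 2.5]
gripper_width: 0.263
```

```bash
python3 n.py 248.5
```

```text
phi 243.5778140018573 44.50629865617567 yaw+180 248.78042345810837 F [-8.27613211  2.93579125  2.45071028] q [-0.31  0.49  0.44  1.86 -0.27  0.87 -0.1 ] 0.2630742301424567
[np.float64(-0.6), np.float64(6.2), np.float64(-1.2), np.float64(-0.8), np.float64(-0.1), np.float64(-2.7)]
[np.float64(-0.5), np.float64(8.5), np.float64(-1.3), np.float64(-0.8), np.float64(-0.1), np.float64(-5.7)]
[np.float64(-0.2), np.float64(10.8), np.float64(-1.3), np.float64(-0.8), np.float64(-0.1), np.float64(-8.7)]
[np.float64(0.3), np.float64(13.2), np.float64(-1.3), np.float64(-0.8), np.float64(-0.1), np.float64(-11.7)]
[np.float64(0.8), np.float64(15.5), np.float64(-1.4), np.float64(-0.8), np.float64(-0.1), np.float64(-14.7)]
```

jog_arm(steps=[[-0.5, 4, -1, -0.8, 0, -2.7, 0.26], [-0.5, 7, -1, -0.8, 0, -5.7, 0.26], [-0.2, 9.5, -1, -0.8, 0, -8.7, 0.26], [0.2, 11.8, -1, -0.8, 0, -11.7, 0.26], [0.6, 14, -1, -0.8, 0, -14.7, 0.26]])

```text
clock: 5.08
tcp_pos: [530.1, -17.6, 365.0]
tcp_rot: [-3.134, -0.003, 1.46]
wrist_force: [-4.1, -0.3, -2.0]
gripper_width: 0.26
```

```bash
python3 n.py 263.5
```

```text
phi 258.78496818632834 44.779952561267905 yaw+180 263.6782388558629 F [-4.08266711 -0.32920221 -2.04029848] q [-0.25  0.5   0.37  1.83 -0.23  0.87  0.11] 0.25958634727265656
[np.float64(-0.3), np.float64(6.0), np.float64(-1.0), np.float64(-0.4), np.float64(-0.2), np.float64(-2.8)]
[np.float64(-0.1), np.float64(8.4), np.float64(-1.0), np.float64(-0.4), np.float64(-0.2), np.float64(-5.8)]
[np.float64(0.2), np.float64(10.7), np.float64(-1.0), np.float64(-0.4), np.float64(-0.2), np.float64(-8.8)]
[np.float64(0.6), np.float64(13.0), np.float64(-1.0), np.float64(-0.4), np.float64(-0.2), np.float64(-11.8)]
[np.float64(1.1), np.float64(15.3), np.float64(-1.1), np.float64(-0.4), np.float64(-0.2), np.float64(-14.8)]
```

jog_arm(steps=[[-0.3, 3, -1, -0.4, 0, -2.8, 0.26], [-0.1, 5.5, -1, -0.4, 0, -5.8, 0.26], [0.2, 8, -1, -0.4, 0, -8.8, 0.26], [0.6, 10.5, -1, -0.4, 0, -11.8, 0.26], [1.1, 13, -1, -0.4, 0, -14.8, 0.26]])

```text
clock: 5.5
tcp_pos: [543.3, -17.8, 366.7]
tcp_rot: [3.14, -0.003, 1.722]
wrist_force: [0.1, -0.1, -0.2]
gripper_width: 0.258
```

```bash
python3 n.py 278.5; python3 - <<'E'
from h import *
p=viewer.grab_frame('wrist'); save(p,'w3')
E
```

```text
phi 275.83228912793567 44.34915854364196 yaw+180 278.65146079522424 F [ 0.05374045 -0.13945254 -0.15289573] q [-0.2   0.5   0.29  1.79 -0.19  0.87  0.33] 0.25786803627083565
[np.float64(-0.7), np.float64(4.4), np.float64(0.7), np.float64(0.1), np.float64(-0.2), np.float64(-2.8)]
[np.float64(-0.5), np.float64(6.8), np.float64(0.7), np.float64(0.1), np.float64(-0.2), np.float64(-5.8)]
[np.float64(-0.2), np.float64(9.1), np.float64(0.7), np.float64(0.1), np.float64(-0.2), np.float64(-8.8)]
[np.float64(0.3), np.float64(11.4), np.float64(0.7), np.float64(0.1), np.float64(-0.2), np.float64(-11.8)]
[np.float64(0.8), np.float64(13.7), np.float64(0.7), np.float64(0.1), np.float64(-0.2), np.float64(-14.8)]
```

View pics/w3.png

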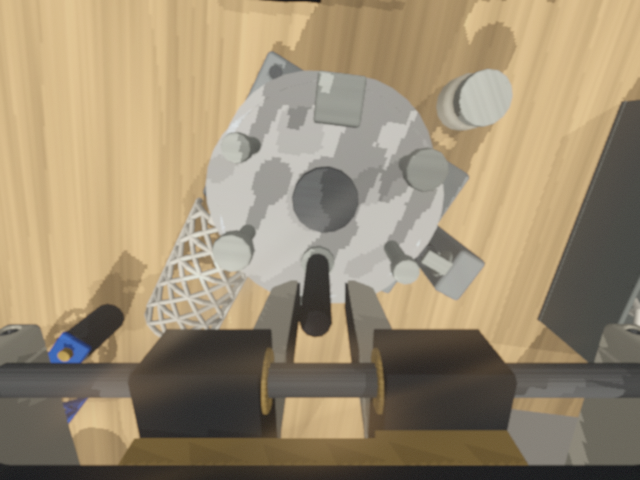

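jog_arm(steps=[[-0.7, 4, 0.7, 0, 0, -2.8, 0.26], [-0.5, 6.8, 0.7, 0, 0, -5.8, 0.26], [-0.2, 9.1, 0.7, 0, 0, -8.8, 0.26], [0.3, 11.4, 0.7, 0, 0, -11.8, 0.26], [0.8, 13.7, 0.7, 0, 0, -14.8, 0.26]])

```text
clock: 5.97
tcp_pos: [554.4, -16.5, 366.7]
tcp_rot: [-3.134, -0.004, 1.982]
wrist_force: [-10.3, -3.2, 7.4]
gripper_width: 0.262
```

```bash
python3 n.py 293.5
```

```text
phi 289.95856124372096 45.56313096439212 yaw+180 293.5729535110483 F [-10.2749705   -3.15927671   7.40668103] q [-0.15  0.52  0.22  1.76 -0.14  0.89  0.54] 0.26228944498777607
[np.float64(0.5), np.float64(5.2), np.float64(0.6), np.float64(-0.4), np.float64(-0.3), np.float64(-2.9)]
[np.float64(0.7), np.float64(7.5), np.float64(0.6), np.float64(-0.4), np.float64(-0.3), np.float64(-5.9)]
[np.float64(1.0), np.float64(9.9), np.float64(0.6), np.float64(-0.4), np.float64(-0.3), np.float64(-8.9)]
[np.float64(1.4), np.float64(12.2), np.float64(0.6), np.float64(-0.4), np.float64(-0.3), np.float64(-11.9)]
[np.float64(2.0), np.float64(14.5), np.float64(0.6), np.float64(-0.4), np.float64(-0.3), np.float64(-14.9)]
```

jog_arm(steps=[[0.2, 3.8, -0.5, 0, 0, -2.9, 0.26], [0.5, 6.5, -0.5, 0, 0, -5.9, 0.26], [0.8, 9.2, -0.5, 0, 0, -8.9, 0.26], [1.2, 11.8, -0.5, 0, 0, -11.9, 0.26], [1.8, 14.2, -0.5, 0, 0, -14.9, 0.26]])

```text
clock: 6.38
tcp_pos: [563.8, -12.2, 366.8]
tcp_rot: [-3.124, -0.008, 2.241]
wrist_force: [-6.3, -5.2, 1.4]
gripper_width: 0.261
```

```bash
python3 n.py 308.5
```

```text
phi 303.0371815158527 45.896681295011064 yaw+180 308.4092240512558 F [-6.33453821 -5.22151945  1.3876953 ] q [-0.11  0.53  0.15  1.72 -0.09  0.92  0.74] 0.261416417519896
[np.float64(0.8), np.float64(6.7), np.float64(0.7), np.float64(-1.0), np.float64(-0.5), np.float64(-3.1)]
[np.float64(0.9), np.float64(9.1), np.float64(0.7), np.float64(-1.0), np.float64(-0.5), np.float64(-6.1)]
[np.float64(1.3), np.float64(11.4), np.float64(0.7), np.float64(-1.0), np.float64(-0.6), np.float64(-9.1)]
[np.float64(1.7), np.float64(13.7), np.float64(0.6), np.float64(-1.0), np.float64(-0.6), np.float64(-12.1)]
[np.float64(2.2), np.float64(16.0), np.float64(0.6), np.float64(-0.9), np.float64(-0.6), np.float64(-15.1)]
```

jog_arm(steps=[[0.8, 4, 0, -0.6, -0.3, -3, 0.26], [0.9, 6.8, 0, -0.9, -0.5, -6, 0.26], [1.2, 9.5, 0, -0.9, -0.5, -9, 0.26], [1.6, 12, 0, -0.9, -0.5, -12, 0.26], [2.1, 14.3, 0, -0.9, -0.5, -15, 0.26]])

```text
clock: 6.8
tcp_pos: [572.7, -4.4, 367.1]
tcp_rot: [-3.135, -0.001, 2.502]
wrist_force: [-1.9, -4.0, 0.5]
gripper_width: 0.262
```

```bash
python3 n.py 323.5
```

```text
phi 317.872520753953 45.72593305293691 yaw+180 323.35694909635083 F [-1.90881568 -3.96118816  0.52122251] q [-0.08  0.53  0.08  1.7  -0.04  0.91  0.94] 0.26177422822301283
[np.float64(0.6), np.float64(6.8), np.float64(1.0), np.float64(-0.4), np.float64(-0.1), np.float64(-3.1)]
[np.float64(0.8), np.float64(9.2), np.float64(1.0), np.float64(-0.4), np.float64(-0.1), np.float64(-6.1)]
[np.float64(1.1), np.float64(11.5), np.float64(1.0), np.float64(-0.4), np.float64(-0.1), np.float64(-9.1)]
[np.float64(1.5), np.float64(13.8), np.float64(1.0), np.float64(-0.4), np.float64(-0.1), np.float64(-12.1)]
[np.float64(2.1), np.float64(16.1), np.float64(1.0), np.float64(-0.4), np.float64(-0.1), np.float64(-15.1)]
```

Go to 338.5 but no further (slightly short).

jog_arm(steps=[[0.6, 3, 0, -0.4, 0, -3, 0.26], [0.8, 6, 0, -0.4, 0, -6, 0.26], [1.1, 9, 0, -0.4, 0, -9, 0.26], [1.5, 11.5, 0, -0.4, 0, -12, 0.26], [2, 14, 0, -0.4, 0, -15, 0.26]])

```text
clock: 7.22
tcp_pos: [579.6, 8.0, 367.7]
tcp_rot: [3.141, -0.001, 2.765]
wrist_force: [0.1, 0.7, 0.7]
gripper_width: 0.258
```

```bash
python3 n.py 323.5; python3 - <<'E'
from h import *
p=viewer.grab_frame('wrist'); save(p,'w4')
E
```

```text
phi 335.85674489568737 44.70362769207798 yaw+180 338.42662418679924 F [0.1304559  0.70013724 0.66798203] q [-0.05  0.54 -0.    1.68 -0.    0.92  1.14] 0.2584626969114262
[np.float64(0.6), np.float64(-7.3), np.float64(1.7), np.float64(0.0), np.float64(-0.1), np.float64(11.9)]
[np.float64(0.2), np.float64(-5.0), np.float64(1.7), np.float64(0.0), np.float64(-0.1), np.float64(8.9)]
[np.float64(-0.1), np.float64(-2.6), np.float64(1.7), np.float64(0.1), np.float64(-0.1), np.float64(5.9)]
[np.float64(-0.3), np.float64(-0.3), np.float64(1.7), np.float64(0.1), np.float64(-0.1), np.float64(2.9)]
[np.float64(-0.3), np.float64(2.1), np.float64(1.7), np.float64(0.1), np.float64(-0.1), np.float64(-0.1)]
```

View pics/w4.png

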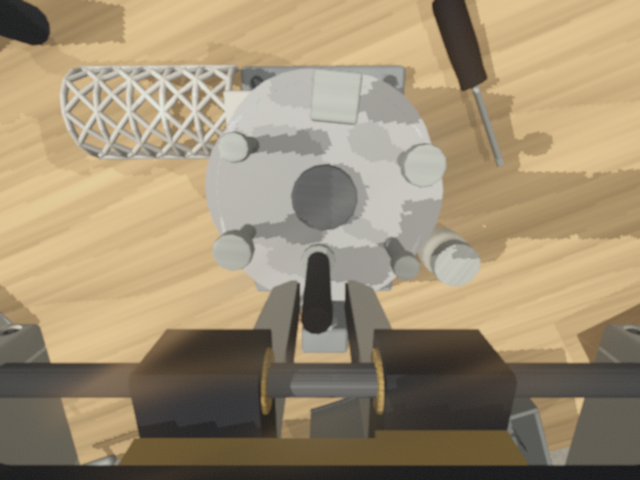

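```bash
python3 - <<'E'
import cv2
a=cv2.imread('pics/w4.png')[50:350,160:480]; cv2.imwrite('pics/w4z.png',cv2.resize(a,(640,600),interpolation=cv2.INTER_CUBIC))
E
```

```text
(no output)
```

View pics/w4z.png

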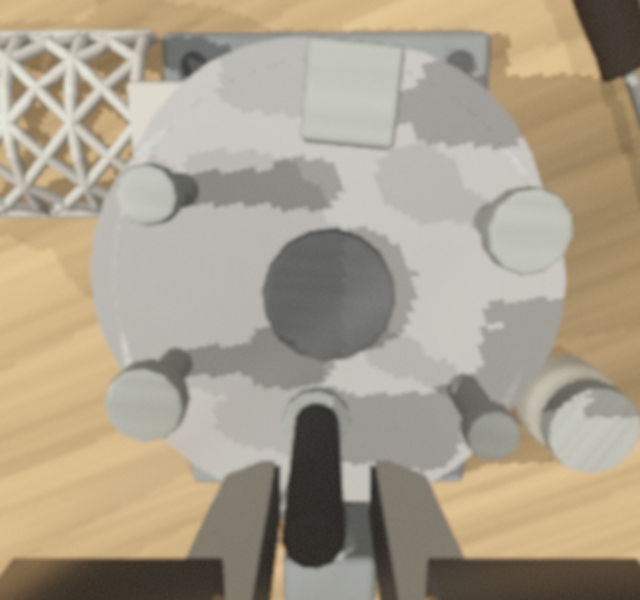

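jog_arm(steps=[[0, 1, 0, 0, 0, 0, 0.3], [0, 1, 0, 0, 0, 0, 0.3], [0, 1, 0, 0, 0, 0, 0.3], [0, 1, 0, 0, 0, 0, 0.3], [0, 1, 0, 0, 0, 0, 0.3]])

```text
clock: 7.68
tcp_pos: [580.1, 9.5, 367.8]
tcp_rot: [3.14, -0.001, 2.767]
wrist_force: [0.2, 0.1, -0.1]
gripper_width: 0.305
```

```bash
python3 n.py 338.5 0|head -2; python3 - <<'E'
from h import *
p=viewer.grab_frame('wrist'); save(p,'w5')
a=p['pixels'][50:350,160:480,::-1]; cv2.imwrite('pics/w5z.png',cv2.resize(a,(640,600),interpolation=cv2.INTER_CUBIC))
E
```

```text
phi 337.916924009331 44.556216075432765 yaw+180 338.5415363903742 F [ 0.15014914  0.07044969 -0.0974743 ] q [-0.05  0.54 -0.    1.68 -0.    0.92  1.14] 0.3048615679527757
[np.float64(-0.4), np.float64(0.5), np.float64(1.8), np.float64(0.1), np.float64(-0.0), np.float64(0.0)]
```

View pics/w5z.png

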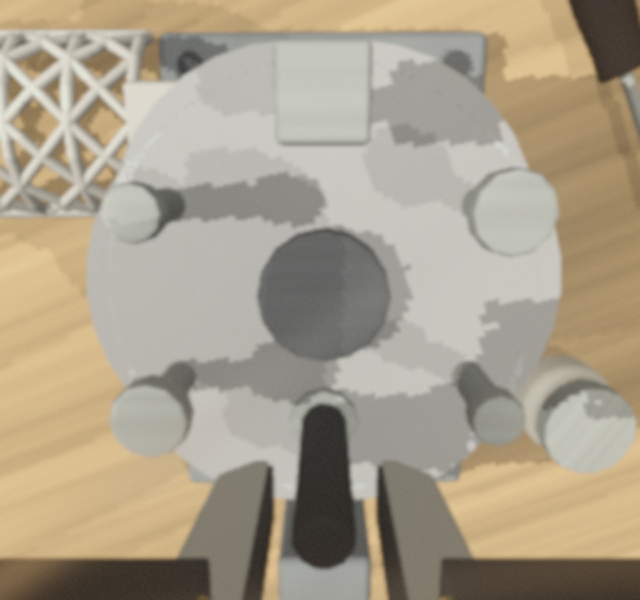

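jog_arm(steps=[[0, 0, -12, 0, 0, 0, 0.3], [0, 0, -24, 0, 0, 0, 0.3], [0, 0, -38, 0, 0, 0, 0.3], [0, 0, -50, 0, 0, 0, 0.3], [0, 0, -50, 0, 0, 0, 0.3]])

```text
clock: 8.15
tcp_pos: [580.7, 9.4, 420.3]
tcp_rot: [3.138, 0.004, 2.767]
wrist_force: [0.3, 0.5, -0.3]
gripper_width: 0.301
```

```bash
python3 - <<'E'
from h import *
p=viewer.grab_frame('wrist'); save(p,'w6')
print([(d['at'],d['confidence']) for d in viewer.look_for(p,'setter_head')])
a=p['pixels'][50:350,160:480,::-1]; cv2.imwrite('pics/w6z.png',cv2.resize(a,(640,600),interpolation=cv2.INTER_CUBIC))
np.save('w6.npy',np.r_[p['xyz'],p['attitude']]); s=monitor.sense(); print(s['tcp_pos'],s['tcp_rot'])
E
```

```text
[([321.2, 101.8], 0.93)]
[580.00278535   9.3740636  417.72603956] [ 3.13987007e+00 -3.18753670e-04  2.76688669e+00]
```

View pics/w6z.png

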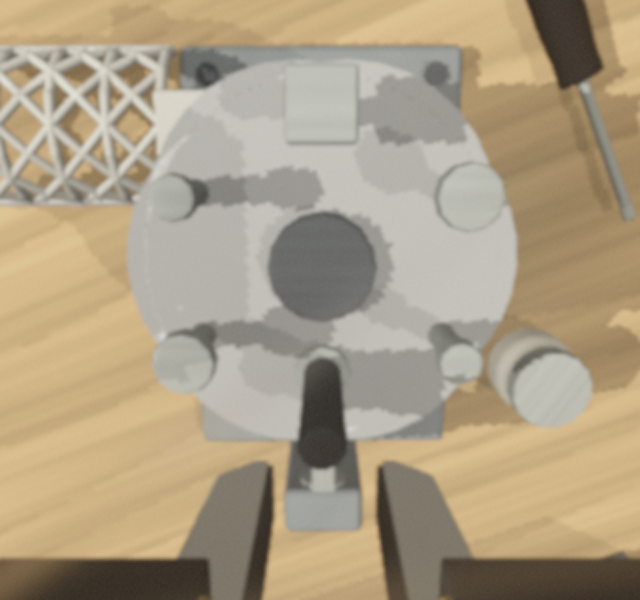

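```bash
python3 - <<'E'
from h import *
p=viewer.grab_frame('wrist')
se=atz(p,(320.8,100.6),169); hub=atz(p,(321,183),133); print(se,hub,np.linalg.norm((se-hub)[:2]),np.degrees(np.arctan2(*(se-hub)[1::-1])))
f=AX+58*np.array([np.cos(np.radians(158.5)),np.sin(np.radians(158.5))]); print(f)
print(go(se[0],se[1],418,158.5))
E
```

```text
[482.32114036  46.55243013 169.        ] [534.92844717  25.90609887 133.        ] 56.51371270937122 158.5719147867624
[484.83578106  47.55707115]
[ 1.044e+02 -1.100e+00 -8.000e-01  1.000e-01 -1.000e-01  0.000e+00]
```

jog_arm(steps=[[25, 0, 0, 0, 0, 0, 0.0], [50, -0.5, 0, 0, 0, 0, 0.0], [75, -0.5, 0, 0, 0, 0, 0.0], [102, -1, 0, 0, 0, 0, 0.0], [102, -1, 15, 0, 0, 0, 0.0]])

```text
clock: 8.72
tcp_pos: [481.0, 48.0, 403.2]
tcp_rot: [3.139, -0.003, 2.771]
wrist_force: [0.8, -0.5, -0.0]
gripper_width: 0.017
```

```bash
python3 - <<'E'
from h import *
print(go(484,47,364,158.5)); s=monitor.sense();print(s['wrist_force'],s['gripper_width'],s['q'])
p=viewer.grab_frame('wrist'); save(p,'w7')
p=viewer.grab_frame('scene'); a=p['pixels'][170:380,220:500,::-1]; cv2.imwrite('pics/s7z.png',cv2.resize(a,(800,600),interpolation=cv2.INTER_CUBIC))
E
```

```text
[-3.3  0.1 39.2  0.1 -0.2  0.3]
[ 0.78813727 -0.5250207  -0.01348979] 0.017357949270189157 [-0.13160984  0.36094894 -0.01639345  1.89182399  0.00269726  0.89067507
  1.05143127]
```

View pics/w7.png

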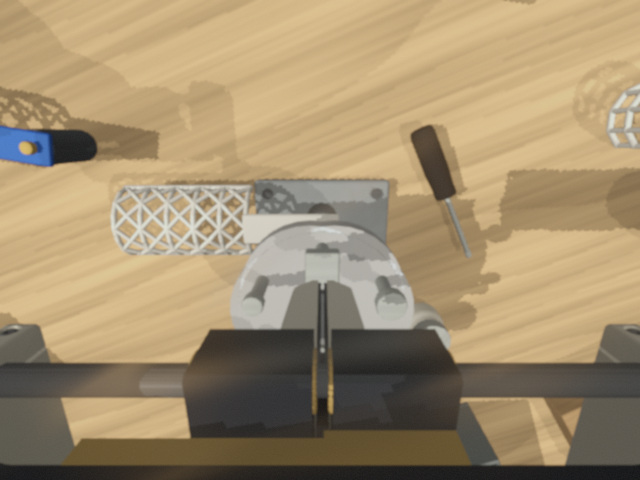

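View pics/s7z.png

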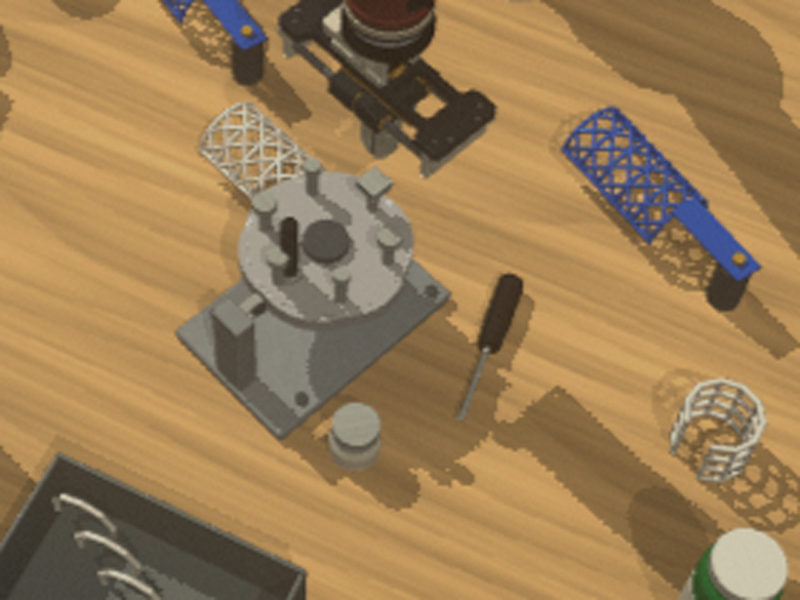

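jog_arm(steps=[[-1.5, 0, 12, 0, 0, 0, 0], [-3, 0, 24, 0, 0, 0, 0], [-3, 0, 34, 0, 0, 0, 0], [-3, 0, 40, 0, 0, 0, 0], [-3, 0, 40, 0, 0, 0, 0]])

```text
clock: 9.23
tcp_pos: [485.6, 44.7, 358.9]
tcp_rot: [-3.138, -0.009, 2.768]
wrist_force: [-0.9, 0.6, -0.4]
gripper_width: 0.001
```

```bash
cat > st.py <<'E'
from h import *
s=monitor.sense();print('tipz',s['tcp_pos'][2]-186,s['tcp_pos'],'F',s['wrist_force'],go(484,47,s['tcp_pos'][2],158.5,s),s['clock'])
E
python3 st.py; python3 - <<'E'
from h import *
p=viewer.grab_frame('wrist'); save(p,'w8')
a=p['pixels'][200:380,200:440,::-1]; cv2.imwrite('pics/w8z.png',cv2.resize(a,(800,600),interpolation=cv2.INTER_CUBIC))
E
```

```text
tipz 172.87988001564383 [485.61422359  44.7224328  358.87988002] F [-0.94615487  0.64177595 -0.4391571 ] [ 2.3  1.5  0.  -0.2 -0.5  0.1] 9.2333
```

View pics/w8z.png

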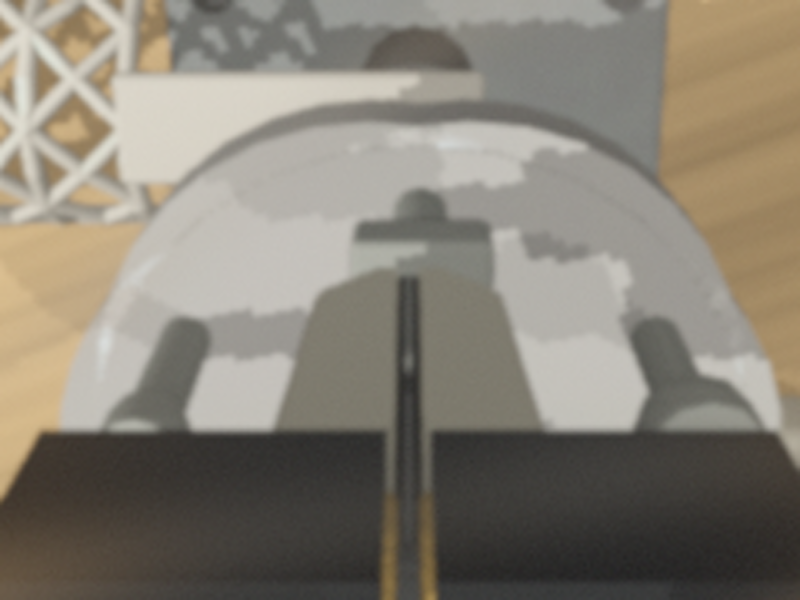

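jog_arm(steps=[[1, 0.8, 0, 0, -0.3, 0, 0], [2.3, 1.5, 0, 0, -0.5, 0, 0], [2.3, 1.5, 0.5, 0, -0.5, 0, 0], [2.3, 1.5, 1, 0, -0.5, 0, 0], [2.3, 1.5, 1, 0, -0.5, 0, 0]])

```text
clock: 9.7
tcp_pos: [484.2, 47.1, 358.9]
tcp_rot: [-3.139, 0.001, 2.768]
wrist_force: [-0.2, -0.3, 0.9]
gripper_width: 0.005
```

```bash
python3 st.py; python3 - <<'E'
from h import *
p=viewer.grab_frame('wrist')
a=p['pixels'][200:380,200:440,::-1]; cv2.imwrite('pics/w9z.png',cv2.resize(a,(800,600),interpolation=cv2.INTER_CUBIC))
E
```

```text
tipz 172.94585317855353 [484.17633709  47.0889829  358.94585318] F [-0.21957882 -0.30005945  0.85238653] [ 0.1 -0.1  0.  -0.1  0.1  0.1] 9.7
```

View pics/w9z.png

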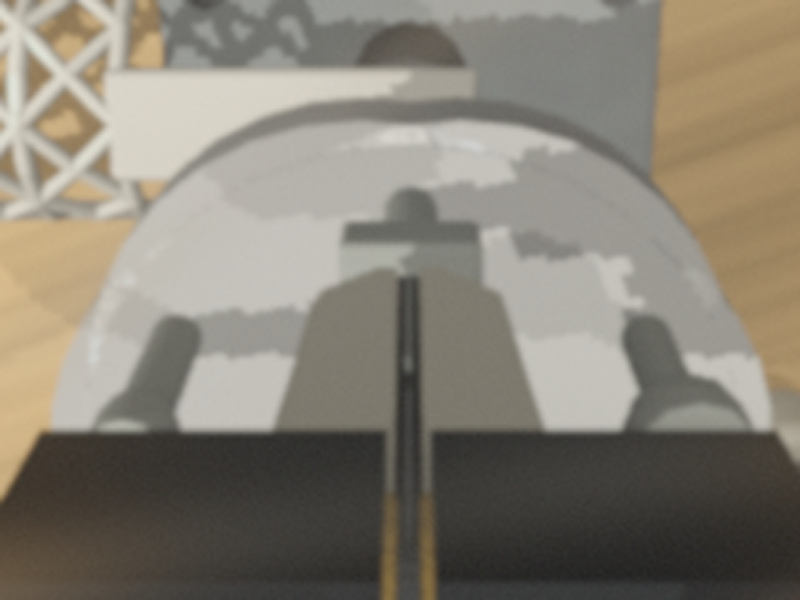

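jog_arm(steps=[[0, 0, 2, 0, 0, 0, 0], [0, 0, 4, 0, 0, 0, 0], [0, 0, 6, 0, 0, 0, 0], [0, 0, 8, 0, 0, 0, 0], [0, 0, 8, 0, 0, 0, 0]])

```text
clock: 10.17
tcp_pos: [484.3, 47.0, 350.7]
tcp_rot: [-3.14, 0.002, 2.768]
wrist_force: [-0.7, -0.3, 1.6]
gripper_width: 0.006
```

```bash
python3 st.py
```

```text
tipz 164.72753097477204 [484.32280707  47.04293197 350.72753097] F [-0.65821036 -0.32488591  1.63973869] [ 0.3 -0.2 -0.  -0.1  0.1  0.1] 10.1667
```

jog_arm(steps=[[0, 0, 0.5, 0, 0, 0, 0], [0, 0, 1, 0, 0, 0, 0], [0, 0, 1.5, 0, 0, 0, 0], [0, 0, 1.5, 0, 0, 0, 0], [0, 0, 1.5, 0, 0, 0, 0]])

```text
clock: 10.58
tcp_pos: [484.3, 47.1, 349.3]
tcp_rot: [-3.14, 0.002, 2.768]
wrist_force: [0.3, -0.2, 1.7]
gripper_width: 0.002
```

```bash
python3 st.py
```

```text
tipz 163.29020039762537 [484.32500505  47.06527183 349.2902004 ] F [ 0.34905879 -0.20895513  1.67195866] [ 0.3 -0.2 -0.  -0.1  0.1  0.1] 10.5833
```

jog_arm(steps=[[0, 0, 0.5, 0, 0, 0, 0], [0, 0, 1, 0, 0, 0, 0], [0, 0, 1.5, 0, 0, 0, 0], [0, 0, 1.5, 0, 0, 0, 0], [0, 0, 1.5, 0, 0, 0, 0]])

```text
clock: 11.0
tcp_pos: [484.3, 47.0, 347.7]
tcp_rot: [-3.14, 0.002, 2.768]
wrist_force: [-1.5, -0.7, 1.6]
gripper_width: 0.005
```

jog_arm(steps=[[0, 0, 0.5, 0, 0, 0, 0], [0, 0, 1, 0, 0, 0, 0], [0, 0, 1.2, 0, 0, 0, 0], [0, 0, 1.2, 0, 0, 0, 0], [0, 0, 1.2, 0, 0, 0, 0]])

```text
clock: 11.42
tcp_pos: [484.3, 47.1, 346.5]
tcp_rot: [-3.14, 0.002, 2.768]
wrist_force: [-0.4, -0.8, 2.0]
gripper_width: 0.008
```

```bash
python3 - <<'E'
from h import *
p=viewer.grab_frame('wrist')
a=p['pixels'][200:380,200:440,::-1]; cv2.imwrite('pics/w10z.png',cv2.resize(a,(800,600),interpolation=cv2.INTER_CUBIC))
E
```

```text
(no output)
```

View pics/w10z.png

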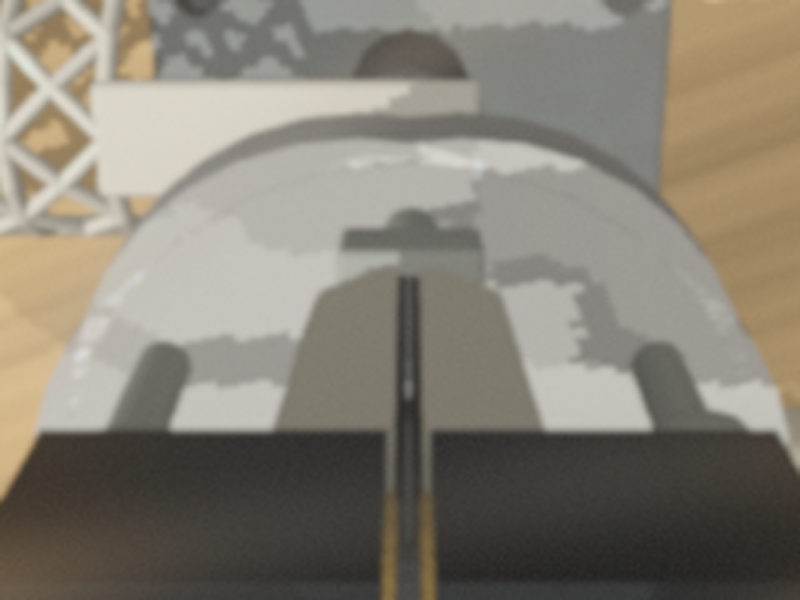

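jog_arm(steps=[[0, 0, 0.7, 0, 0, 0, 0], [0, 0, 1.4, 0, 0, 0, 0], [0, 0, 2, 0, 0, 0, 0], [0, 0, 2, 0, 0, 0, 0], [0, 0, 2, 0, 0, 0, 0]])

```text
clock: 11.88
tcp_pos: [484.4, 47.1, 344.5]
tcp_rot: [-3.14, 0.002, 2.768]
wrist_force: [-0.1, -0.0, 3.2]
gripper_width: 0.007
```

jog_arm(steps=[[0, 0, 0.7, 0, 0, 0, 0], [0, 0, 1.4, 0, 0, 0, 0], [0, 0, 2, 0, 0, 0, 0], [0, 0, 2, 0, 0, 0, 0], [0, 0, 2, 0, 0, 0, 0]])

```text
clock: 12.3
tcp_pos: [484.4, 47.1, 342.5]
tcp_rot: [-3.139, 0.001, 2.768]
wrist_force: [-0.8, 0.2, 2.8]
gripper_width: 0.003
```

jog_arm(steps=[[0, 0, 0.7, 0, 0, 0, 0], [0, 0, 1.4, 0, 0, 0, 0], [0, 0, 2, 0, 0, 0, 0], [0, 0, 2, 0, 0, 0, 0], [0, 0, 2, 0, 0, 0, 0]])

```text
clock: 12.72
tcp_pos: [484.4, 47.1, 340.5]
tcp_rot: [-3.139, 0.001, 2.768]
wrist_force: [-0.8, -0.3, 2.9]
gripper_width: 0.005
```

jog_arm(steps=[[0, 0, 0.7, 0, 0, 0, 0], [0, 0, 1.4, 0, 0, 0, 0], [0, 0, 2, 0, 0, 0, 0], [0, 0, 2, 0, 0, 0, 0], [0, 0, 2, 0, 0, 0, 0]])

```text
clock: 13.13
tcp_pos: [484.4, 47.0, 338.5]
tcp_rot: [-3.139, 0.001, 2.768]
wrist_force: [-0.5, 0.3, 3.1]
gripper_width: 0.008
```

jog_arm(steps=[[0, 0, 0.7, 0, 0, 0, 0], [0, 0, 1.4, 0, 0, 0, 0], [0, 0, 2, 0, 0, 0, 0], [0, 0, 2, 0, 0, 0, 0], [0, 0, 2, 0, 0, 0, 0]])

```text
clock: 13.55
tcp_pos: [484.4, 47.0, 336.5]
tcp_rot: [-3.139, 0.001, 2.768]
wrist_force: [-1.5, 1.0, 4.6]
gripper_width: 0.006
```

jog_arm(steps=[[0, 0, 0.7, 0, 0, 0, 0], [0, 0, 1.4, 0, 0, 0, 0], [0, 0, 2, 0, 0, 0, 0], [0, 0, 2, 0, 0, 0, 0], [0, 0, 2, 0, 0, 0, 0]])

```text
clock: 13.97
tcp_pos: [484.4, 47.0, 335.1]
tcp_rot: [-3.14, 0.002, 2.768]
wrist_force: [-1.3, 0.0, 8.7]
gripper_width: 0.007
```

jog_arm(steps=[[0, 0, 0.5, 0, 0, 0, 0], [0, 0, 1, 0, 0, 0, 0], [0, 0, 1.5, 0, 0, 0, 0], [0, 0, 1.5, 0, 0, 0, 0], [0, 0, 1.5, 0, 0, 0, 0]])

```text
clock: 14.38
tcp_pos: [484.3, 47.0, 334.4]
tcp_rot: [-3.14, 0.002, 2.768]
wrist_force: [-1.8, -0.4, 10.1]
gripper_width: 0.007
```

jog_arm(steps=[[0, 0, 0.5, 0, 0, 0, 0], [0, 0, 1, 0, 0, 0, 0], [0, 0, 1.5, 0, 0, 0, 0], [0, 0, 1.5, 0, 0, 0, 0], [0, 0, 1.5, 0, 0, 0, 0]])

```text
clock: 14.8
tcp_pos: [484.3, 47.0, 333.6]
tcp_rot: [-3.14, 0.002, 2.768]
wrist_force: [-2.2, -0.2, 9.4]
gripper_width: 0.005
```

jog_arm(steps=[[0, 0, 0.5, 0, 0, 0, 0], [0, 0, 1, 0, 0, 0, 0], [0, 0, 1.5, 0, 0, 0, 0], [0, 0, 1.5, 0, 0, 0, 0], [0, 0, 1.5, 0, 0, 0, 0]])

```text
clock: 15.22
tcp_pos: [484.2, 47.0, 332.8]
tcp_rot: [-3.14, 0.002, 2.768]
wrist_force: [-2.8, -0.7, 8.5]
gripper_width: 0.005
```

jog_arm(steps=[[0, 0, 0.5, 0, 0, 0, 0], [0, 0, 1, 0, 0, 0, 0], [0, 0, 1.5, 0, 0, 0, 0], [0, 0, 1.5, 0, 0, 0, 0], [0, 0, 1.5, 0, 0, 0, 0]])

```text
clock: 15.63
tcp_pos: [484.2, 47.0, 332.1]
tcp_rot: [-3.14, 0.003, 2.768]
wrist_force: [-2.6, -0.9, 8.9]
gripper_width: 0.006
```

jog_arm(steps=[[0, 0, 0.5, 0, 0, 0, 0], [0, 0, 1, 0, 0, 0, 0], [0, 0, 1.5, 0, 0, 0, 0], [0, 0, 1.5, 0, 0, 0, 0], [0, 0, 1.5, 0, 0, 0, 0]])

```text
clock: 16.05
tcp_pos: [484.1, 47.0, 331.3]
tcp_rot: [-3.14, 0.003, 2.767]
wrist_force: [-2.2, 0.4, 8.9]
gripper_width: 0.007
```

jog_arm(steps=[[0, 0, 0.5, 0, 0, 0, 0], [0, 0, 1, 0, 0, 0, 0], [0, 0, 1.5, 0, 0, 0, 0], [0, 0, 1.5, 0, 0, 0, 0], [0, 0, 1.5, 0, 0, 0, 0]])

```text
clock: 16.47
tcp_pos: [484.1, 47.0, 330.8]
tcp_rot: [-3.141, 0.003, 2.767]
wrist_force: [-3.0, 0.1, 10.9]
gripper_width: 0.005
```

jog_arm(steps=[[0, 0, 0.5, 0, 0, 0, 0], [0, 0, 1, 0, 0, 0, 0], [0, 0, 1.5, 0, 0, 0, 0], [0, 0, 1.5, 0, 0, 0, 0], [0, 0, 1.5, 0, 0, 0, 0]])

```text
clock: 16.88
tcp_pos: [484.0, 47.0, 330.8]
tcp_rot: [-3.141, 0.004, 2.767]
wrist_force: [-3.9, -0.5, 13.8]
gripper_width: 0.005
```

jog_arm(steps=[[0, 0, 1.2, 0, 0, 0, 0], [0, 0, 1.5, 0, 0, 0, 0], [0, 0, 1.8, 0, 0, 0, 0], [0, 0, 1.8, 0, 0, 0, 0], [0, 0, 1.8, 0, 0, 0, 0]])

```text
clock: 17.3
tcp_pos: [483.9, 47.0, 330.6]
tcp_rot: [-3.141, 0.004, 2.767]
wrist_force: [-4.4, -0.2, 14.5]
gripper_width: 0.005
```

jog_arm(steps=[[0, 0, 1.5, 0, 0, 0, 0], [0, 0, 1.8, 0, 0, 0, 0], [0, 0, 2.1, 0, 0, 0, 0], [0, 0, 2.1, 0, 0, 0, 0], [0, 0, 2.1, 0, 0, 0, 0]])

```text
clock: 17.72
tcp_pos: [483.8, 47.0, 330.3]
tcp_rot: [-3.142, 0.005, 2.767]
wrist_force: [-4.5, -0.2, 16.5]
gripper_width: 0.007
```

jog_arm(steps=[[0.3, 0, 1.8, 0, 0, 0, 0], [0.3, 0, 2.1, 0, 0, 0, 0], [0.3, 0, 2.2, 0, 0, 0, 0], [0.3, 0, 2.2, 0, 0, 0, 0], [0.3, 0, 2.2, 0, 0, 0, 0]])

```text
clock: 18.13
tcp_pos: [483.5, 47.0, 330.1]
tcp_rot: [3.141, 0.006, 2.767]
wrist_force: [-5.0, -1.1, 18.6]
gripper_width: 0.003
```

jog_arm(steps=[[0, 0, -5, 0, 0, 0, 0], [0, 0, -12, 0, 0, 0, 0], [0, 0, -20, 0, 0, 0, 0], [0, 0, -30, 0, 0, 0, 0], [0, 0, -40, 0, 0, 0, 0]])

```text
clock: 18.55
tcp_pos: [483.2, 47.0, 370.2]
tcp_rot: [-3.141, 0.005, 2.767]
wrist_force: [-1.2, -0.1, -1.1]
gripper_width: 0.006
```

jog_arm(steps=[[0, 0, -12, 0, 0, 0, 0], [0, 0, -24, 0, 0, 0, 0], [0, 0, -36, 0, 0, 0, 0], [0, 0, -50, 0, 0, 0, 0], [0, 0, -60, 0, 0, 0, 0]])

```text
clock: 18.97
tcp_pos: [482.9, 47.1, 430.8]
tcp_rot: [-3.141, 0.005, 2.767]
wrist_force: [-0.5, -0.0, 0.0]
gripper_width: 0.006
```

jog_arm(steps=[[-30, 0, 0, 0, 0, 0, 0], [-60, 0, 0, 0, 0, 0, 0], [-90, 0, 0, 0, 0, 0, 0], [-120, 0, 0, 0, 0, 0, 0], [-120, 0, 0, 0, 0, 0, 0]])

```text
clock: 19.38
tcp_pos: [598.1, 0.0, 430.1]
tcp_rot: [-3.14, 0.008, 2.762]
wrist_force: [-0.8, -0.7, 0.1]
gripper_width: 0.003
```

```bash
python3 - <<'E'
from h import *
s=monitor.sense(); print(s['tcp_pos'],s['wrist_force'],s['clock'])
p=viewer.grab_frame('wrist'); save(p,'w20')
t=viewer.grab_frame('scene'); a=t['pixels'][170:380,220:500,::-1]; cv2.imwrite('pics/s20z.png',cv2.resize(a,(800,600),interpolation=cv2.INTER_CUBIC))
E
```

```text
[5.98149933e+02 2.25357385e-02 4.30080105e+02] [-0.77935272 -0.69966755  0.08834437] 19.3833
```

View pics/w20.png

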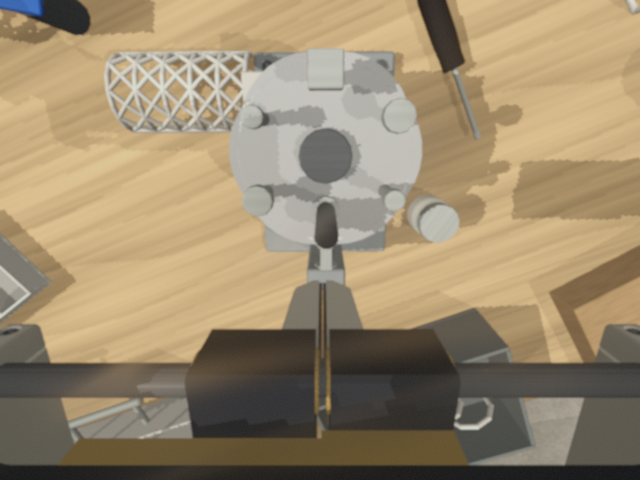

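View pics/s20z.png

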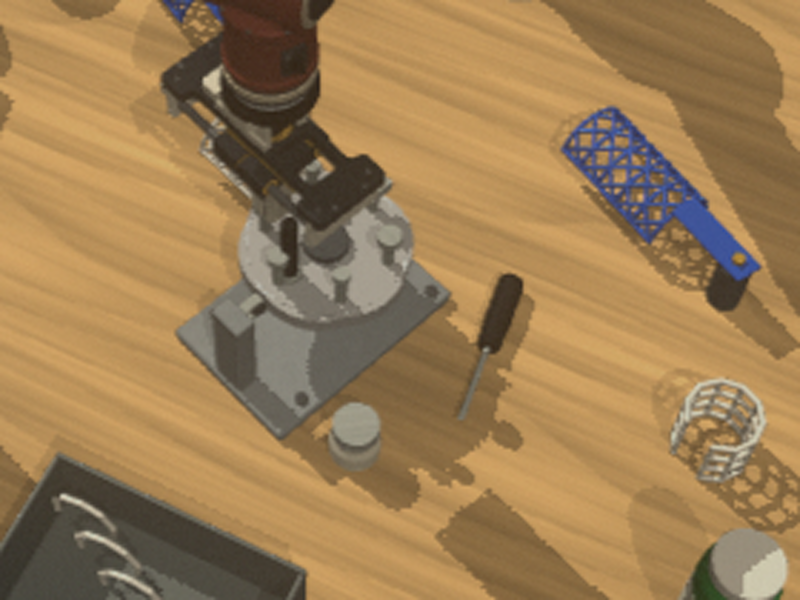

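```bash
python3 -c "
from h import *
print(job_done())"
```

```text
the job is handed in; nothing more can be done
None
```

The square-headed die is clicked in over the stud and the stud is pressed home. I judged "home" by force, because the stud is hidden under the turret. The job was handed in at about 19.5 s.

**Turret:** I caged the crank loosely and pushed it counter-clockwise through two clicks at about 0.6 rad/s. The highest force read while pushing was about 13 N; readings come only at the end of each move. The picture straight after the last push still showed the setter about 4–5° short. A second picture, with the crank free between the fingers, showed it clicked in, in line with the hub and crank.

**Pressing:** I pushed the head down with closed fingertips in small steps:

| Stage | Tool height (mm) | Force (N) |
|---|---|---|
| Spring only | down to about 336 | 2–4.6 |
| Driving the stud (about 5 mm of travel) | about 336 to 331 | 9–11 |
| Step when the stud came home | 330.8 | about 14 |
| Rise of about 6 N per mm, stopped there | 330.1 | 18.6 |

**Last checks:** After I withdrew, the pictures showed the head sprung back up and the turret still in its click. The jar, screwdriver and cuff stood where they were. I did not check the bead tray again. The arm was clear of everything, with no contact force at the wrist.

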